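# Nudge the blue drilling template onto its locating pin

### The job

On the plywood drilling board two templates lie propped up on the steel locating pins. Slide the blue one, the one with the big hole, along over the board until its hole drops over the pin it is propped on and it lies flat on the board; slide it, do not pick it up. Leave the yellow template where it is, and let go at the end.

Things in the scene. Friction and masses are not known exactly. Their poses are not given: they have to be found in the camera images.
- blue_center (a point): Centre of the blue plastic plate, 160 (x) x 56 (y) x 10 mm (z up), mid-thickness, on the axis of its 38 mm through hole. Starts tilted 6 deg: -x end (robot side) on the board, +x half propped on one pin, hole 35-75 mm short of it. Can be gripped across y near the -x end, underside there 0-5 mm above the board. Seated, it lies flat on the board, this point 23 mm above the bench.
- yellow_center (a point): Centre, mid-thickness, of the yellow template: same shape and size as the blue one but with only a 10 mm square hole, too small for a pin; propped in the same way on the other pin. To be left alone.
- pin_left (a point): Top centre of the steel locating pin on the board's left (+y) side: upright, fixed, 16 mm diameter, nose tapered to 9 mm over its top 5 mm, 14 mm tall above the board, at the centre of a white painted disc 90 mm across. The board (300 x 420 mm) is fixed, its top 18 mm above the bench; this point is at z = 32 mm. Board x runs roughly away from the robot.
- pin_right (a point): Top centre of the other, identical pin, on the right (-y) side of the board, 170 mm from the left one. The blue template may start on either pin: it is the pin nearer to its centre.
Mind the look-alikes: they are no part of the job. There is more than one size of the part that bears blue_center; the job needs the smaller.

How it is judged:
At the end, for the whole second after the job is handed in: The blue template lies flat on the board (its centre below 26 mm above the bench, tilted less than 0.05 rad) and at rest, with a pin through its hole (hole centre within 14 mm of the pin's axis) ((horizontal distance between blue_center and pin_left below 0.014 m or horizontal distance between blue_center and pin_right below 0.014 m) and height (world z) of blue_center below 0.026 m and angle between blue_center's own z axis and vertical below 0.05 rad and linear speed of blue below 0.02 m/s); the robot touches nothing.
It fails at once if the blue template is picked up (its centre more than 60 mm above the bench) (height (world z) of blue_center above 0.06 m).
It fails at once if the yellow template is moved by more than 25 mm (distance of yellow_center from where it was at the start of the episode above 0.025 m).
It also fails if it takes over 32 s, if anything falls off the work surface, if the arm or the gripper's body presses on something with over 40 N, if the wrist force passes 120 N, or if a joint passes its speed limit or range.

### The arm

A 7-joint arm with a two-finger parallel gripper is mounted at the origin on the work surface. World frame = base frame: x ahead of the robot, y to its left, z up, the work surface at z = 0. Lengths are in m, angles in rad, forces in N, time in s.
With the tool pointing down it reaches from about 0.4 to 0.875 m from the base axis. Payload 6.5 kg.
Tool frame: the origin (TCP) lies midway between the tips of the shut fingers; the grasp point (between the pads) lies 19 mm behind it (bot.tcp_to_grasp is the distance from the TCP to the grasp point, in m); z points along the fingers, y is the line along which they close (so a half turn about z gives the same grasp; the last joint's range is limited). The gripper opens to 88 mm and grips with 3 to 60 N. Pads are 18 mm wide; open, the fingers measure 123 mm over their backs; the gripper's body (75 mm by 187 mm) begins 45 mm behind the grasp point.
Start: joints at [1.077, 0.536, -0.004, 1.538, 0.003, 1.067, -0.071], TCP at [0.27, -0.591, 0.239] pointing down, gripper open.
Joint ranges: [-2.7, 2.7], [-0.37, 2.16], [-1.27, 1.26], [0.24, 2.4], [-1.31, 4.45], [0.19, 1.91], [-2.76, 2.76]. Speed limits (rad/s): [2.39, 2.39, 3.14, 3.14, 3.14, 3.14, 3.14].

### API

Orientations are given as a unit quaternion [w, x, y, z].
In Python, from workcell import status, viewer, workorder, bot gives the robot as it stands.
- The arm moves only by the tool send_rows, never from a script. Its argument "motion" is a list of rows, each a list of 7 numbers: the shift along the tool's x, y, z in cm, then the turn, a rotation vector about the tool's x, y, z in rad, then the finger opening in cm, from 0 to 8.81. A call has 1 to 10 rows; each row shifts and turns the commanded pose from where the row before left it, along the tool's axes as they then stand; what a row does not reach is not made up. A row lasts 1/10 s, in which the tool goes at most 50 mm and 8.59 degrees, less where a joint would pass 70% of its speed; a pose out of reach is approached as far as the arm can. A call with a gripper value outside its range is refused whole. The fingers move at their own pace and stop on an object; the grip force is fixed at half the most. Time passes only in rows, so rows that do not move let the fingers close. It gives the time, the measured TCP pose, the force, the opening and the grip force at its end, in the units of the state.
- status.read_state(): the state, without advancing time (a new reading comes with each control period).
- viewer.snapshot(name): name is "scene" or "side" or "wrist"; returns a dict with "img" (384x512x3 uint8, red, green, blue), "intrinsics" (3x3 intrinsics, pixels), "R" (3x3) and "t" (3): a world point X has camera coordinates R X + t; the wrist camera has in their place "hand_eye" (4x4, takes a point from camera to tool coordinates, whose origin is the TCP and whose axes are the flange's). Camera axes: x right, y down, z forward; pixel columns grow to the right and rows downward; lengths in m; the calibration is good to about 2 mm. The wrist camera is an equidistant fisheye: a pixel r from the principal point sees the ray r / f radians off the axis. A picture is of the moment at which its call begins: read the wrist's pose just before it. There is no depth.
- workorder.job_done(): hands the job in; it is judged then, once.
The state is a dict: "time_s": time; "qpos": joint angles; "joint_vel": joint speeds; "effort": joint torques, N m; "tool_pos": TCP position; "ee_rot": TCP orientation; "ft_force": force on the tool from outside, world axes, zero at the start; "ft_torque": the same for the moment, N m; "gripper_width": opening from 0.0 (shut) to 1.0 (fully open); "grip_force": force on a finger pad.
Only numpy, scipy, OpenCV 4.12 (cv2) and the standard library are available. Lean on these libraries where they do the work, as an engineer would, in place of code of your own. Each camera call takes 0.05 s, during which the arm holds its last target. There are 200 camera calls.

## Working session

There is one attempt and no reset: what is moved stays moved. The work goes in short steps, Python scripts to look and compute and a tool call to move; the robot and the scene stay as the last step left them, time stands still between calls to the robot, and variables do not carry over. Pictures are saved under pics/ and viewed, at most 10 in all, crops included, and the job is handed in when it is done.

Besides the shell and the picture viewer there is one more tool, called after "Call:" by a JSON object that holds its "name" and its "arguments". send_rows: Moves the arm, as the interface text tells. Its arguments: {"type":"object","properties":{"motion":{"type":"array","items":{"type":"array","items":{"type":"number"}}}},"required":["motion"]}

```bash
mkdir -p pics
python3 - <<'E'
from workcell import status, viewer, bot
import cv2,numpy as np,pickle
s=status.read_state();print(s['tool_pos'],s['ee_rot'],s['time_s'])
d={}
for n in("scene","side"):
    d[n]=viewer.snapshot(n)
    print(n,d[n]['intrinsics'].tolist() if hasattr(d[n]['intrinsics'],'tolist') else d[n]['intrinsics'],d[n]['R'],d[n]['t'])
pickle.dump(d,open('d.pkl','wb'))
cv2.imwrite('pics/a.png',np.hstack([d['scene']['img'],d['side']['img']])[:,:,::-1][:, :])
im=cv2.imread('pics/a.png');cv2.imwrite('pics/a1.png',im[:,:512]);cv2.imwrite('pics/a2.png',im[:,512:])
E
```

```text
[ 0.26940256 -0.59085548  0.23782295] [-8.46969437e-04  9.77199863e-01  2.12319688e-01 -2.45908431e-04] 0.0
scene [[435.6410730399536, 0.0, 252.091571037839], [0.0, 435.6410730399536, 192.91083971317525], [0.0, 0.0, 1.0]] [[ 0.4011548   0.91598708 -0.00651961]
 [ 0.57860996 -0.258906   -0.77341981]
 [-0.71013051  0.30648876 -0.63386063]] [-0.25890458 -0.21700842  1.24158985]
side [[382.149103646242, 0.0, 257.7656536478448], [0.0, 382.149103646242, 190.47693395700708], [0.0, 0.0, 1.0]] [[-0.95063833 -0.31027263 -0.00420294]
 [-0.19237927  0.59994648 -0.7765658 ]
 [ 0.24346865 -0.73742465 -0.63002214]] [0.47387309 0.10670132 0.68191063]
```

View pics/a1.png

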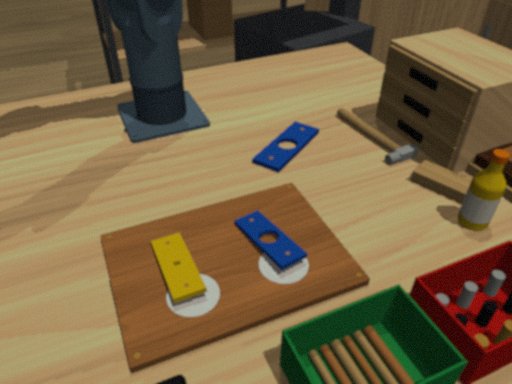

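View pics/a2.png

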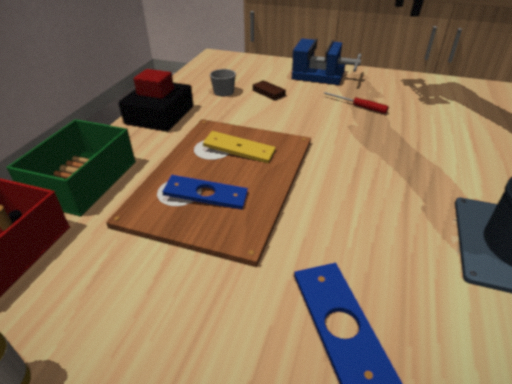

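The blue plate is at (270,240) in the scene view and (205,190) in the side view, propped on the left (+y) pin. The yellow one is on the right pin, and the large blue look-alike lies off the board at (287,147). Next I'll measure the plate and pin.

```bash
cat > h.py <<'E'
import cv2,numpy as np
from scipy.optimize import least_squares
def ray(v,uv,z):
    K=np.array(v['intrinsics']);R=np.array(v['R']);t=np.array(v['t'])
    uv=np.atleast_2d(uv).astype(float)
    d=np.c_[(uv-K[:2,2])/K[0,0],np.ones(len(uv))]@R
    c=-R.T@t
    return c+d*((z-c[2])/d[:,2])[:,None]
def masks(v):
    h=cv2.cvtColor(v['img'],cv2.COLOR_RGB2HSV)
    b=cv2.inRange(h,(105,120,50),(130,255,255))
    w=cv2.inRange(h,(0,0,150),(180,60,255))
    y=cv2.inRange(h,(20,140,80),(35,255,255))
    return b,w,y
def measure(v,bp,wp):
    b,w,_=masks(v)
    def cont(m,p):
        cs,hh=cv2.findContours(m,cv2.RETR_CCOMP,cv2.CHAIN_APPROX_NONE)
        i=max((i for i in range(len(cs)) if hh[0][i][3]<0 and len(cs[i])>20),key=lambda i:cv2.pointPolygonTest(cs[i],p,True))
        return cs[i][:,0],[c[:,0] for k,c in enumerate(cs) if hh[0][k][3]==i and len(c)>8]
    o,holes=cont(b,bp)
    P=ray(v,o,.036)[:,:2]
    (c,sz,a)=cv2.minAreaRect((P*1000).astype(np.float32)); box=cv2.boxPoints((c,sz,a))
    e=[box[1]-box[0],box[2]-box[1]];L=max(e,key=np.linalg.norm);L=L*np.sign(L[0])
    H=[ray(v,h.mean(0),.0335)[0,:2].round(4) for h in holes]
    print('blue c',np.round(c),np.round(sz),'yaw',np.degrees(np.arctan2(L[1],L[0])).round(1),'holes',H,[len(h) for h in holes])
    q,_=cont(w,wp);Q=ray(v,q,.018)[:,:2]
    r=least_squares(lambda x:np.hypot(*(Q-x).T)-.045,Q.mean(0),loss='soft_l1',f_scale=.001)
    print('pin',r.x.round(4))
E
python3 - <<'E'
import pickle;from h import *
d=pickle.load(open('d.pkl','rb'))
measure(d['scene'],(250,225),(297,272)); measure(d['side'],(225,195),(170,198))
E
```

```text
blue c [593.  57.] [152.  58.] yaw 13.2 holes [array([0.6394, 0.0724]), array([0.5912, 0.0574]), array([0.5322, 0.0479])] [17, 46, 15]
pin [0.6458 0.0615]
blue c [590.  60.] [172.  63.] yaw 2.3 holes [array([0.5297, 0.0486]), array([0.5897, 0.0574]), array([0.6566, 0.0528])] [14, 43, 15]
pin [0.648  0.0516]
```

Call:
{"name": "send_rows", "arguments": {"motion": [[0,0,1,0,0,0.144,8],[0,0,1,0,0,0.144,8],[2.3,-4,0.2,0,0,0,8],[2.3,-4,0.2,0,0,0,8],[2.3,-4,0.2,0,0,0,8],[2.3,-4,0.2,0,0,0,8],[2.3,-4,0.2,0,0,0,8],[2.3,-4,0.2,0,0,0,8],[2.3,-4,0.2,0,0,0,8],[2.3,-4,0.2,0,0,0,8]]}}

```text
time_s: 1.1
tool_pos: [0.4074, -0.2471, 0.2025]
ee_rot: [-0.0, 0.998, 0.07, -0.0]
ft_force: [0.8, 0.5, 0.4]
gripper_width: 0.911
grip_force: 0.0
```

Call:
{"name": "send_rows", "arguments": {"motion": [[2.3,-4,0,0,0,0,8],[2.3,-4,0,0,0,0,8],[2.3,-4,0,0,0,0,8],[2.3,-4,0,0,0,0,8],[2.3,-4,0,0,0,0,8],[2.3,-4,0,0,0,0,8],[2.3,-4,0,0,0,0,8],[0,0,0,0,0,0,8],[0,0,0,0,0,0,8]]}}

```text
time_s: 2.0
tool_pos: [0.5274, 0.0516, 0.2023]
ee_rot: [0.0, 0.997, 0.071, -0.001]
ft_force: [-0.4, -0.8, -0.3]
gripper_width: 0.913
grip_force: 0.0
```

Run:
```python
from workcell import status, viewer
import cv2,numpy as np,pickle
s=status.read_state();print(s['time_s'],s['tool_pos'],s['ee_rot'])
v=viewer.snapshot('wrist');pickle.dump((s,v),open('w.pkl','wb'))
print(v['intrinsics'],v['hand_eye'])
cv2.imwrite('pics/w1.png',v['img'][:,:,::-1])
```

```text
2.0 [0.52736743 0.05162683 0.20226094] [ 2.41433539e-05  9.97471363e-01  7.10677611e-02 -5.02887801e-04]
[[297.31863964   0.         262.23554007]
 [  0.         297.31863964 190.65385223]
 [  0.           0.           1.        ]] [[ 2.92137585e-04 -9.64009816e-01 -2.65866487e-01  6.79712391e-02]
 [ 9.99999790e-01  4.35301958e-04 -4.79555879e-04 -2.63695394e-04]
 [ 5.78028777e-04 -2.65866291e-01  9.64009741e-01 -1.45842285e-01]
 [ 0.00000000e+00  0.00000000e+00  0.00000000e+00  1.00000000e+00]]
```

View pics/w1.png

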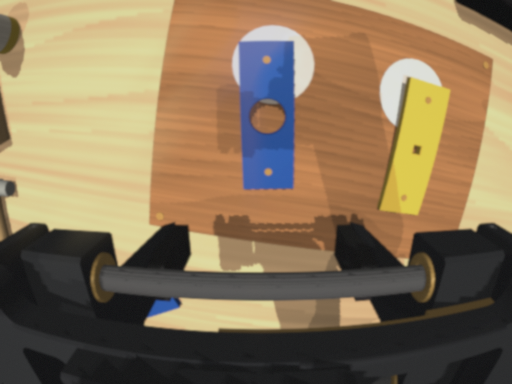

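The wrist view shows the blue plate nearly aligned with the tool: hole at (268,116), near end at row 188, screws at (267,60) and (268,172). The white disc under its far end is centred near (273,63). Now I'll cast these to the world.

```bash
cat >> h.py <<'E'
from scipy.spatial.transform import Rotation as Ro
def wray(s,v,uv,z):
    K=v['intrinsics'];X=np.array(v['hand_eye']);q=s['ee_rot']
    p=(np.atleast_2d(uv).astype(float)-np.array(K)[:2,2])/K[0][0]
    r=np.hypot(*p.T)+1e-9
    d=np.c_[p/r[:,None]*np.sin(r)[:,None],np.cos(r)]
    Rt=Ro.from_quat([q[1],q[2],q[3],q[0]]).as_matrix()
    d=d@(Rt@X[:3,:3]).T;c=Rt@X[:3,3]+s['tool_pos']
    z=np.broadcast_to(z,len(d));return c+d*((z-c[2])/d[:,2])[:,None]
def disc(s,v,seed,rmax=55):
    _,w,_=masks(v);n,l=cv2.connectedComponents(w);m=(l==l[seed[1],seed[0]]).astype(np.uint8)
    cs,_=cv2.findContours(m,cv2.RETR_EXTERNAL,cv2.CHAIN_APPROX_NONE);Q=wray(s,v,cs[0][:,0],.018)[:,:2]
    return least_squares(lambda x:np.hypot(*(Q-x).T)-.045,Q.mean(0),loss='soft_l1',f_scale=.001).x
E
python3 - <<'E'
import pickle;from h import *
s,v=pickle.load(open('w.pkl','rb'))
print('pin',disc(s,v,(275,32)).round(4),disc(s,v,(305,70)).round(4),'right',disc(s,v,(400,70)).round(4))
b,_,_=masks(v);b[200:]=0
cs,hh=cv2.findContours(b,cv2.RETR_CCOMP,cv2.CHAIN_APPROX_NONE)
for c,k in zip(cs,hh[0]):
    if len(c)<8: continue
    c=c[:,0];z=.036 if k[3]>=0 else .034
    P=wray(s,v,c,z)[:,:2]
    print(k[3],len(c),c.mean(0).round(),P.mean(0).round(4), [np.round(x,1) for x in cv2.minAreaRect((P*1000).astype(np.float32))])
print(wray(s,v,[(267,60),(268,172),(268,116)],[.042,.030,.036]).round(4))
E
```

```text
pin [0.6476 0.0579] [0.6476 0.0579] right [ 0.6461 -0.1133]
-1 374 [269. 119.] [0.5865 0.0531] [array([590.6,  55.5]), array([155.7,  53.6]), np.float64(8.2)]
1 28 [268. 172.] [0.5311 0.0468] [array([531.1,  46.9]), array([10.8, 10.7]), np.float64(52.9)]
1 107 [266. 116.] [0.5897 0.0567] [array([589.7,  56.8]), array([39.9, 39.2]), np.float64(53.2)]
[[0.6472 0.0644 0.042 ]
 [0.5294 0.046  0.03  ]
 [0.5897 0.055  0.036 ]]
```

Call:
{"name": "send_rows", "arguments": {"motion": [[-0.2,0.45,4,0,0,0,8],[0,0,4,0,0,0,8],[0,0,4,0,0,0,8],[0,0,3,0,0,0,8],[0,0,2,0,0,0,8],[0,0,0.7,0,0,0,8],[0,0,0.3,0,0,0,8],[0,0,0,0,0,0,8],[0,0,0,0,0,0,8]]}}

```text
time_s: 2.95
tool_pos: [0.5272, 0.0458, 0.0238]
ee_rot: [0.0, 0.998, 0.07, 0.001]
ft_force: [-0.3, 0.1, 0.4]
gripper_width: 0.909
grip_force: 0.0
```

Call:
{"name": "send_rows", "arguments": {"motion": [[0,0,0.2,0,0,0,8],[0,0,0,0,0,0,5.2],[0,0,0,0,0,0,5.2],[0,0,0,0,0,0,5.2],[0,0,0,0,0,0,5.2],[0,0,0,0,0,0,5.2],[0,0,0,0,0,0,5.2],[0,0,0,0,0,0,5.2]]}}

```text
time_s: 3.75
tool_pos: [0.5263, 0.0461, 0.0208]
ee_rot: [0.0, 0.998, 0.07, 0.0]
ft_force: [-0.8, -1.2, 2.3]
gripper_width: 0.632
grip_force: 29.9
```

Call:
{"name": "send_rows", "arguments": {"motion": [[0.6,0.07,0,0,0,0,5.2],[0.6,0.07,0,0,0,0,5.2],[0.6,0.07,0,0,0,0,5.2],[0.6,0.07,0,0,0,0,5.2],[0.6,0.07,0,0,0,0,5.2],[0,0,0,0,0,0,5.2]]}}

```text
time_s: 4.35
tool_pos: [0.5541, 0.0466, 0.0209]
ee_rot: [0.0, 0.998, 0.07, -0.003]
ft_force: [-9.3, -0.6, 13.1]
gripper_width: 0.631
grip_force: 30.0
```

Call:
{"name": "send_rows", "arguments": {"motion": [[0.6,0.06,0,0,0,0,5.2],[0.6,0.06,0,0,0,0,5.2],[0.6,0.06,0,0,0,0,5.2],[0.6,0.06,0,0,0,0,5.2],[0,0,0,0,0,0,5.2],[0,0,0,0,0,0,5.2]]}}

```text
time_s: 4.95
tool_pos: [0.5813, 0.0478, 0.0207]
ee_rot: [-0.0, 0.998, 0.07, 0.001]
ft_force: [1.6, 0.3, 0.4]
gripper_width: 0.628
grip_force: 30.0
```

Run:
```python
from workcell import status, viewer
from h import *
s=status.read_state();print(s['time_s'],s['tool_pos'])
a=viewer.snapshot('scene');b=viewer.snapshot('side');w=viewer.snapshot('wrist')
f=lambda i:cv2.resize(i[:,:,::-1],(512,384))
A=cv2.resize(a['img'][180:330,200:350],(400,400));B=cv2.resize(b['img'][110:260,120:270],(400,400))
cv2.imwrite('pics/c1.png',np.hstack([A,B])[:,:,::-1]);cv2.imwrite('pics/w2.png',f(w['img']))
```

```text
4.95 [0.58134162 0.04780239 0.02070044]
```

View pics/c1.png

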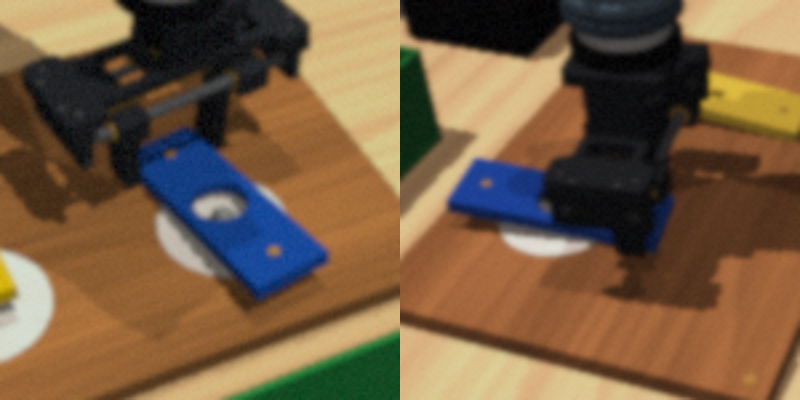

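View pics/w2.png

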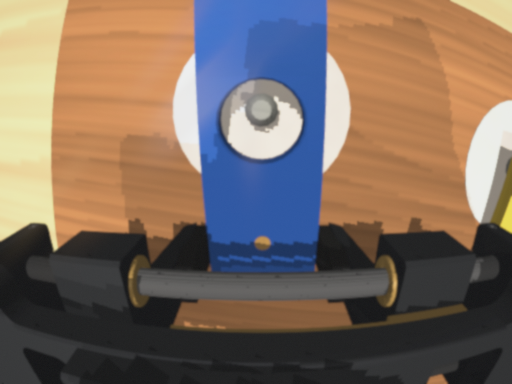

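The pin shows inside the hole: pin top at (262,110), hole centre at (262,119), so about 4 mm short. Only the pads hold the plate tilted now. I'll nudge it on and release.

Call:
{"name": "send_rows", "arguments": {"motion": [[0.3,0,0,0,0,0,5.2],[0,0,0,0,0,0,5.2],[0,0,0,0,0,0,8],[0,0,0,0,0,0,8],[0,0,0,0,0,0,8],[0,0,0,0,0,0,8],[0,0,0,0,0,0,8],[0,0,-1,0,0,0,8],[0,0,-3,0,0,0,8],[0,0,-4,0,0,0,8]]}}

```text
time_s: 6.1
tool_pos: [0.5822, 0.0481, 0.1007]
ee_rot: [0.0, 0.998, 0.07, -0.002]
ft_force: [0.6, -0.1, -0.0]
gripper_width: 0.909
grip_force: 0.0
```

Call:
{"name": "send_rows", "arguments": {"motion": [[-2,0,-4,0,0,0,8],[-4,0,-1,0,0,0,8],[-4,0,0,0,0,0,8],[0,0,0,0,0,0,8],[0,0,0,0,0,0,8]]}}

```text
time_s: 6.6
tool_pos: [0.4845, 0.0341, 0.1516]
ee_rot: [0.0, 0.998, 0.07, 0.001]
ft_force: [0.8, 0.1, 0.7]
gripper_width: 0.909
grip_force: 0.0
```

Run:
```python
from workcell import status, viewer
from h import *
s=status.read_state();print(s['time_s'],s['tool_pos'])
a=viewer.snapshot('scene');b=viewer.snapshot('side')
A=cv2.resize(a['img'][180:330,200:350],(400,400));B=cv2.resize(b['img'][110:260,120:270],(400,400))
cv2.imwrite('pics/c2.png',np.hstack([A,B])[:,:,::-1])
for v in (a,b):
    m,_,_=masks(v);cs,hh=cv2.findContours(m,cv2.RETR_CCOMP,cv2.CHAIN_APPROX_NONE)
    for c,k in zip(cs,hh[0]):
        if k[3]>=0 and len(c)>8: print(len(c),c[:,0].mean(0).round(),ray(v,c[:,0].mean(0),.028)[0].round(4))
```

```text
6.6 [0.48448554 0.03405983 0.15160368]
18 [303. 282.] [0.705 0.069 0.028]
55 [283. 261.] [0.6497 0.0581 0.028 ]
15 [264. 239.] [0.5855 0.0516 0.028 ]
16 [271. 158.] [0.3474 0.1785 0.028 ]
45 [287. 145.] [0.3143 0.2385 0.028 ]
14 [302. 128.] [0.2616 0.3098 0.028 ]
30 [368. 374.] [0.2447 0.3253 0.028 ]
93 [342. 325.] [0.2873 0.2657 0.028 ]
24 [321. 278.] [0.3302 0.195  0.028 ]
15 [208. 190.] [0.5895 0.0467 0.028 ]
45 [180. 189.] [0.6455 0.0604 0.028 ]
14 [151. 184.] [0.7088 0.0636 0.028 ]
```

View pics/c2.png

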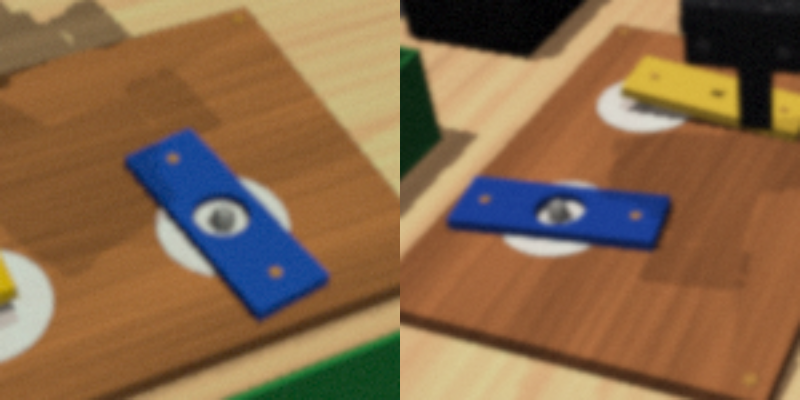

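Both crops show the pin centred in the hole, at (222,220) and (560,210). The hole centre is within about 3 mm of the pin. I'll check flatness by triangulating the screws.

Run:
```python
from workcell import viewer
from h import *
a=viewer.snapshot('scene');b=viewer.snapshot('side')
def pts(v,x0,x1,y0,y1):
    m,_,_=masks(v);cs,hh=cv2.findContours(m,cv2.RETR_CCOMP,cv2.CHAIN_APPROX_NONE)
    return [p for p in (c[:,0].mean(0) for c,k in zip(cs,hh[0]) if k[3]>=0 and len(c)>8) if x0<p[0]<x1 and y0<p[1]<y1]
A=sorted(pts(a,250,315,225,300),key=lambda p:-p[1]);B=sorted(pts(b,130,230,170,210),key=lambda p:p[0])
P=lambda v:np.array(v['intrinsics'])@np.c_[v['R'],v['t']]
X=cv2.triangulatePoints(P(a),P(b),np.array(A).T,np.array(B).T);print((X[:3]/X[3]).T.round(4))
```

```text
[[0.7066 0.0673 0.031 ]
 [0.6474 0.0587 0.0257]
 [0.5876 0.0503 0.0306]]
```

```bash
python3 -c "
from workcell import workorder;print(workorder.job_done())"
```

```text
the job is handed in; nothing more can be done
None
```

The blue template was slid over the left pin and released, and the job is handed in (it returned no verdict). By camera it lies flat, hole centre about 1 mm from the pin, the yellow template not touched and the arm clear.

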